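# Transfer a row of loudspeaker drivers from the curing rack to the test rack, in order

### The arm

A 6-joint arm with a two-finger parallel gripper is mounted at the origin on the work surface. World frame = base frame: x ahead of the robot, y to its left, z up, the work surface at z = 0. Lengths are in mm, angles in rad, forces in N, time in s.
With the tool pointing down it reaches from about 350 to 875 mm from the base axis. Payload 4.2 kg.
Tool frame: the origin (TCP) lies midway between the tips of the shut fingers; the grasp point (between the pads) lies 19 mm behind it (arm.grasp_offset is the distance from the TCP to the grasp point, in mm); z points along the fingers, y is the line along which they close (so a half turn about z gives the same grasp; the last joint's range is limited). The gripper opens to 85 mm and grips with 20 to 120 N. Pads are 22 mm wide; open, the fingers measure 114 mm over their backs; the gripper's body (76 mm by 85 mm) begins 54 mm behind the grasp point. The pads swing forward as they close: fully open they stand 13 mm farther back than shut.
Start: joints at [1.462, 0.385, 0.008, 0, -1.194, -0.259], TCP at [224.694, 583.191, 231.312] pointing down, gripper open.
Joint ranges: [-3.14, 3.14], [-1.21, 2.06], [-1.07, 1.41], [-3.16, 2.05], [-2.99, -0.16], [-3.1, 3.1]. Speed limits (rad/s): [2.79, 2.79, 3.14, 3.14, 3.14, 3.14].

### API

Orientations are given as a unit quaternion [x, y, z, w].
In Python, from bench import arm gives the robot as it stands. The module is installed in compiled form; this text tells all that it offers.
- The arm moves only by the tool servo_tool, never from a script. Its argument "increments" is a list of rows, each a list of 7 numbers: the opening, from 0 (shut) to 1 (fully open), then the shift along the tool's x, y, z in m, then the turn, a rotation vector about the tool's x, y, z in degrees. In form: [[grip, x, y, z, ax, ay, az], ...]. A call has 1 to 12 rows; each row is the pose to reach, as a shift and turn from the pose commanded when the call began, along the tool's axes at that moment; what a row does not reach only later rows make up. A row lasts 1/8 s, in which the tool goes at most 62.5 mm and 10.7 degrees, less where a joint would pass 70% of its speed; a pose out of reach is approached as far as the arm can. A call with a gripper value outside its range is refused whole. The fingers move at their own pace and stop on an object; the grip force is fixed at half the most. Time passes only in rows, so rows that repeat a pose let the fingers close. It gives the time, the measured TCP pose, the force, the opening and the grip force at its end, in the units of the state.
- arm.read_state(): the state, without advancing time (a new reading comes with each control period).
- arm.get_image(name): name is "side" or "top" or "wrist"; returns a dict with "color" (384x512x3 uint8, red, green, blue), "fx", "fy", "cx", "cy" (pixels), "k1" (the pictures are not rectified: a ray, as slopes to the right and down, at radius r is drawn at 1 + k1 r^2 times it, then the intrinsics apply), "rvec" (rotation vector, rad) and "tvec" (3), from world to camera coordinates, as OpenCV has them; the wrist camera has in their place "hand_eye" (4x4, takes a point from camera to tool coordinates, whose origin is the TCP and whose axes are the flange's). Camera axes: x right, y down, z forward; pixel columns grow to the right and rows downward; lengths in mm; the calibration is good to about 2 mm. A picture is of the moment at which its call begins: read the wrist's pose just before it. There is no depth.
- arm.job_done(): hands the job in; it is judged then, once.
Trained networks look in the newest picture that a camera, given by its name, has taken for a name from the list of things; names that differ only in an ending like _2 or _b are one class to them, and where a whole thing is asked for, a point or a joint stands for the part that bears it (a point fixed in the world has none). Each returns a list of dicts, best first, with "p" (0 to 1); they miss things now and then, are a little off and sometimes report something else, mostly with a low value. They report only what shows in the picture. A call takes as long as a camera call.
- arm.look_for(camera, thing): "box" ([centre column, centre row, width, height] in pixels, round what is visible of it).
- arm.spot_point(camera, thing): "centre" ([column, row] in pixels: a listed point, or the origin of a listed thing).
The state is a dict: "clock": time; "joints": joint angles; "joint_vel": joint speeds; "joint_efforts": joint torques, N m; "position": TCP position; "ee_rot": TCP orientation; "contact_force": force on the tool from outside, world axes, zero at the start; "wrist_torque": the same for the moment, N m; "gripper_width": finger opening in mm; "grasp_force": force on a finger pad.
Only numpy, scipy, OpenCV 4.12 (cv2) and the standard library are available. Lean on these libraries where they do the work, as an engineer would, in place of code of your own. Each camera call takes 0.05 s, during which the arm holds its last target. There are 200 camera calls.

### The job

Move the four loudspeaker drivers from the aluminium curing rack into the pockets of the black test rack, keeping their order as counted from the yellow ends: the driver nearest the curing rack's yellow end goes into the pocket nearest the test rack's yellow end, the second next to it, and so on. Set each one down gently, upright and flat in its pocket, without dropping it, and leave the glue bottle, tape roll and screwdriver where they are.

Things in the scene. Friction and masses are not known exactly. Their poses are not given: they have to be found in the camera images.
- red_driver: loose small round loudspeaker driver with a red cone facing up: steel magnet 42 mm diameter at the bottom, narrower basket, black flange 58 mm diameter from 34 to 44 mm above the underside (grip it there, across the rack's width: along the row there is no room for open fingers), dust cap top at 49.5 mm. About 0.22 kg. Origin: centre of its underside, z up; yaw does not matter
- white_driver: loose small round loudspeaker driver with a white cone facing up: steel magnet 42 mm diameter at the bottom, narrower basket, black flange 58 mm diameter from 34 to 44 mm above the underside (grip it there, across the rack's width: along the row there is no room for open fingers), dust cap top at 49.5 mm. About 0.22 kg. Origin: centre of its underside, z up; yaw does not matter
- blue_driver: loose small round loudspeaker driver with a blue cone facing up: steel magnet 42 mm diameter at the bottom, narrower basket, black flange 58 mm diameter from 34 to 44 mm above the underside (grip it there, across the rack's width: along the row there is no room for open fingers), dust cap top at 49.5 mm. About 0.22 kg. Origin: centre of its underside, z up; yaw does not matter
- green_driver: loose small round loudspeaker driver with a green cone facing up: steel magnet 42 mm diameter at the bottom, narrower basket, black flange 58 mm diameter from 34 to 44 mm above the underside (grip it there, across the rack's width: along the row there is no room for open fingers), dust cap top at 49.5 mm. About 0.22 kg. Origin: centre of its underside, z up; yaw does not matter
- red_seat: red square plate 76 x 76 x 8 mm, fixed on top of the curing rack, with a 48 mm square opening in which the red driver stands at the start (on the rack's top). Origin: centre of its underside; axes as the curing rack's. The order of the seats differs from run to run
- white_seat: white square plate 76 x 76 x 8 mm, fixed on top of the curing rack, with a 48 mm square opening in which the white driver stands at the start (on the rack's top). Origin: centre of its underside; axes as the curing rack's. The order of the seats differs from run to run
- blue_seat: blue square plate 76 x 76 x 8 mm, fixed on top of the curing rack, with a 48 mm square opening in which the blue driver stands at the start (on the rack's top). Origin: centre of its underside; axes as the curing rack's. The order of the seats differs from run to run
- green_seat: green square plate 76 x 76 x 8 mm, fixed on top of the curing rack, with a 48 mm square opening in which the green driver stands at the start (on the rack's top). Origin: centre of its underside; axes as the curing rack's. The order of the seats differs from run to run
- curing_rack: fixed aluminium tray 92 x 376 mm, top 12 mm high, long along its y, with a 34 mm high, 20 mm thick plate across each end: yellow at its +y end, plain aluminium at its -y end. Four seat places at y = +120, +40, -40, -120 mm. Origin: centre of its underside on the table; z up
- test_rack: fixed black block 92 x 376 mm, 20 mm high, long along its y, with four square pockets, 59 mm wide and 8 mm deep (light grey floor 12 mm above the table), empty at the start, at x = 0 and y = -120, -40, +40, +120 mm. 34 mm high, 20 mm thick plate across each end: yellow at its -y end, black at its +y end. Origin: centre of its underside on the table; z up
- glue_bottle: bystander: amber bottle with white cap and paper label, 48 mm diameter, 110 mm high, standing loose. Origin: centre of its underside
- tape_roll: bystander: cardboard-brown roll, 90 mm diameter, 24 mm high, lying flat, loose. Origin: centre of its underside
- screwdriver: bystander: screwdriver lying loose on the table, its handle to its own -x. Origin: on its length, at its underside

How it is judged:
By the outcome, as a careful person would: the job done as asked, in the order asked, and still so for the second after the job is handed in, with the robot touching nothing.
It also fails if it takes over 83 s, if anything falls off the work surface, if the arm or the gripper's body presses on something with over 40 N, if the wrist force passes 120 N, or if a joint passes its speed limit or range.

## Working session

There is one attempt and no reset: what is moved stays moved. The work goes in short steps, Python scripts to look and compute and a tool call to move; the robot and the scene stay as the last step left them, time stands still between calls to the robot, and variables do not carry over. Pictures are saved under pics/ and viewed, at most 14 in all, crops included, and the job is handed in when it is done.

Besides the shell and the picture viewer there is one more tool, called after "Request:" as a command line: name --pt "numbers of a row" for each row, then --argument value for the rest. servo_tool: Moves the arm, as the interface text tells. Its arguments: {"type":"object","properties":{"increments":{"type":"array","items":{"type":"array","items":{"type":"number"}}}},"required":["increments"]}

```bash
mkdir -p pics
cat > h.py <<'E'
import numpy as np, cv2
from scipy.spatial.transform import Rotation as R
from bench import arm
def cam(name):
    s=arm.read_state(); im=arm.get_image(name)
    K=np.array([[im['fx'],0,im['cx']],[0,im['fy'],im['cy']],[0,0,1.]]); D=np.array([im['k1'],0,0,0,0.])
    if 'hand_eye' in im:
        T=np.eye(4); T[:3,:3]=R.from_quat(s['ee_rot']).as_matrix(); T[:3,3]=s['position']
        T=T@np.array(im['hand_eye']); Rc=T[:3,:3]; o=T[:3,3]
    else:
        Rc=cv2.Rodrigues(np.array(im['rvec'],float))[0].T; o=-Rc@np.array(im['tvec'],float).ravel()
    return dict(img=im['color'],K=K,D=D,R=Rc,o=o)
def ray(c,px):
    u=cv2.undistortPoints(np.array([[px]],float),c['K'],c['D'])[0,0]
    d=c['R']@np.array([u[0],u[1],1.]); return c['o'],d/np.linalg.norm(d)
def at_z(c,px,z):
    o,d=ray(c,px); return o+d*(z-o[2])/d[2]
def tri(rays):
    A=np.zeros((3,3)); b=np.zeros(3)
    for o,d in rays: P=np.eye(3)-np.outer(d,d); A+=P; b+=P@o
    p=np.linalg.solve(A,b)
    return p,max(np.linalg.norm((np.eye(3)-np.outer(d,d))@(p-o)) for o,d in rays)
def proj(c,p):
    rv=cv2.Rodrigues(c['R'].T)[0]; return cv2.projectPoints(np.array([p],float),rv,-c['R'].T@c['o'],c['K'],c['D'])[0][0,0]
def save(c,n): cv2.imwrite('pics/'+n+'.png',c['img'][:,:,::-1])
E
python3 - <<'E'
from h import *
np.set_printoptions(precision=1,suppress=True)
s=arm.read_state(); print(s, arm.grasp_offset)
th=['red_driver','white_driver','blue_driver','green_driver','red_seat','white_seat','blue_seat','green_seat','curing_rack','test_rack','glue_bottle','tape_roll','screwdriver']
C={}
for n in ['top','side','wrist']:
    C[n]=cam(n); save(C[n],n+'0'); print(n,C[n]['o'],C[n]['R'][:,2])
for t in th:
    r=[]
    for n in C:
        d=arm.spot_point(n,t)[:2]; print(t,n,[(np.round(x['centre'],1).tolist(),round(x['p'],2)) for x in d], at_z(C[n],d[0]['centre'],12) if d else '')
        if d and n!='wrist': r.append(ray(C[n],d[0]['centre']))
    if len(r)==2: print('   tri',*tri(r))
E
```

```text
{'clock': 0.0, 'joints': array([ 1.5,  0.4,  0. , -0. , -1.2, -0.3]), 'joint_vel': array([ 0.,  0., -0., -0.,  0., -0.]), 'joint_efforts': array([  0. , -39.2,  18.8,   4.2,  -0. ,  -0. ]), 'position': array([224.5, 582.7, 230.2]), 'ee_rot': array([ 1. , -0.2, -0. ,  0. ]), 'contact_force': array([-0. , -1.4,  0.1]), 'wrist_torque': array([ 0.1, -0. ,  0. ]), 'grasp_force': 0.0, 'gripper_width': 85.33660801207351} 18.700000000000003
top [ 435.4  -11.1 1015.6] [ 0.2 -0.  -1. ]
side [ 249.4 -743.3 1072.7] [ 0.3  0.6 -0.8]
wrist [287.9 559.9 373.2] [-0.3  0.1 -1. ]
red_driver top [([287.9, 171.4], 0.72)] [ 642.1 -122.6   12. ]
red_driver side [([293.7, 227.3], 0.72)] [ 644.7 -128.1   12. ]
red_driver wrist [] 
   tri [ 645.4 -123.9    5. ] 1.8595764119739504
white_driver top [([261.8, 166.9], 0.78)] [653.6 -50.9  12. ]
white_driver side [([285.5, 203.2], 0.88)] [659.5 -48.7  12. ]
white_driver wrist [] 
   tri [655.2 -51.3  16.3] 2.538823485959656
blue_driver top [([206.5, 158.8], 0.66), ([288.1, 171.9], 0.58)] [673.9 101.2  12. ]
blue_driver side [([266.0, 165.5], 0.88)] [667.4  95.5  
[... 1279 characters left out ...]
1], 0.61)] [478.7  -3.3  12. ]
test_rack wrist [] 
   tri [486.   12.  -10.6] 2.3605368702109435
glue_bottle top [([81.3, 203.9], 0.59)] [545.1 429.7  12. ]
glue_bottle side [([189.5, 105.6], 0.82)] [548.6 425.9  12. ]
glue_bottle wrist [] 
   tri [547.7 430.9   8. ] 2.184667679037826
tape_roll top [([387.3, 240.1], 0.95)] [ 458.8 -387.8   12. ]
tape_roll side [([277.0, 344.6], 0.95), ([188.0, 104.8], 0.55)] [ 468.8 -398.9   12. ]
tape_roll wrist [] 
   tri [ 465.1 -393.9    0.6] 6.169782550910754
screwdriver top [([398.1, 179.5], 0.79)] [ 623.9 -424.5   12. ]
screwdriver side [([346.9, 332.1], 0.86)] [ 627.6 -437.5   12. ]
screwdriver wrist [] 
   tri [ 630.1 -432.3   -4.3] 3.23057214844395
```

```bash
ls pics
```

```text
side0.png
top0.png
wrist0.png
```

View pics/top0.png

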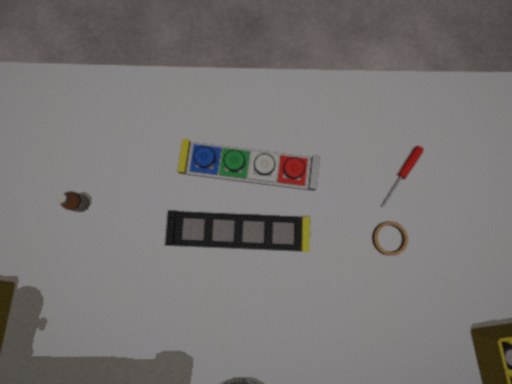

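View pics/side0.png

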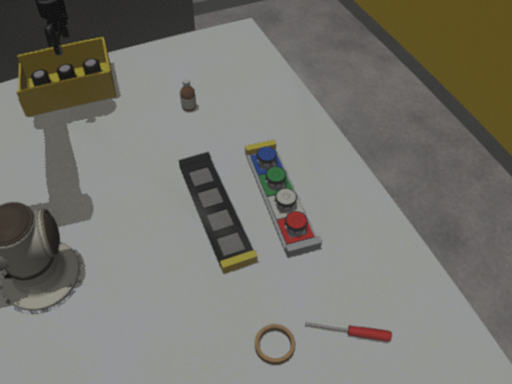

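Top view: the curing rack runs from its yellow end (184,155) to plain (314,172), with blue (205,158), green (233,161), white (264,163) and red (293,168) in that order. The test rack's yellow end is at (306,233), with pockets at columns 283, 253, 223 and 193. So blue goes to the pocket at 283, green to 253, white to 223 and red to 193. The side view agrees. Next I move the wrist camera over both racks.

```bash
cat >> h.py <<'E'
def go(p,yaw_deg=None):
    "shift in tool axes (m) and turn about tool z (deg) from measured pose to tcp p with tool x at yaw_deg, pointing down"
    s=arm.read_state(); M=R.from_quat(s['ee_rot']); d=M.inv().apply(np.array(p)-s['position'])/1000
    t=np.zeros(3)
    if yaw_deg is not None:
        a=np.radians(yaw_deg); x=np.array([np.cos(a),np.sin(a),0]); z=np.array([0,0,-1.])
        Rt=R.from_matrix(np.stack([x,np.cross(z,x),z],1)); t=(M.inv()*Rt).as_rotvec(degrees=True)
    print('shift',np.round(d,4),'turn',np.round(t,2))
E
python3 - <<'E'
from h import *
s=arm.read_state(); print(R.from_quat(s['ee_rot']).as_matrix().round(4), s['position'],s['clock'])
go([575,-60,330],-95)
c=cam('wrist'); print(c['K'],c['D'])
E
```

```text
[[ 0.9331 -0.3596 -0.    ]
 [-0.3596 -0.9331 -0.    ]
 [-0.      0.     -1.    ]] [224.6976447  583.17683752 231.31851848] 2.1
shift [ 0.5581  0.4742 -0.0987] turn [ 0.   -0.   73.93]
[[284.93542966   0.         257.20150448]
 [  0.         284.93542966 188.54004754]
 [  0.           0.           1.        ]] [-0.03826062  0.          0.          0.          0.        ]
```

Request:
servo_tool --pt "1 0.046 0.039 -0.002 0 0 6" --pt "1 0.093 0.079 -0.004 0 0 12" --pt "1 0.14 0.119 -0.006 0 0 18" --pt "1 0.186 0.158 -0.008 0 0 25" --pt "1 0.232 0.198 -0.01 0 0 31" --pt "1 0.279 0.237 -0.012 0 0 37" --pt "1 0.325 0.276 -0.014 0 0 43" --pt "1 0.372 0.316 -0.016 0 0 49" --pt "1 0.418 0.355 -0.018 0 0 55" --pt "1 0.465 0.395 -0.02 0 0 62" --pt "1 0.511 0.434 -0.02 0 0 68" --pt "1 0.558 0.474 -0.02 0 0 74"

```text
clock: 3.65
position: [575.8, -61.6, 251.7]
ee_rot: [-0.674, 0.739, -0.0, 0.0]
contact_force: [0.7, 0.4, -0.1]
gripper_width: 86.0
grasp_force: 0.0
```

Request:
servo_tool --pt "1 0 0 0 0 0 0" --pt "1 0 0 0 0 0 0" --pt "1 0 0 0 0 0 0"

```text
clock: 4.03
position: [574.6, -58.7, 251.6]
ee_rot: [-0.676, 0.737, -0.0, 0.0]
contact_force: [0.6, -0.0, 0.4]
gripper_width: 85.4
grasp_force: 0.0
```

```bash
cat > look.py <<'E'
from h import *
import sys
np.set_printoptions(precision=1,suppress=True)
s=arm.read_state(); print(s['position'],s['joints'].round(3),s['clock'])
n=sys.argv[1]; c=cam('wrist'); save(c,n); print(c['o'],c['R'][:,2])
import pickle; pickle.dump(c,open(n+'.pkl','wb'))
for t in ['red_driver','white_driver','blue_driver','green_driver','curing_rack','test_rack']:
    for x in arm.spot_point('wrist',t)[:2]: print(t,np.round(x['centre'],1),round(x['p'],2),at_z(c,x['centre'],12))
E
python3 look.py w1
```

```text
[574.6 -58.7 251.6] [ 0.2  0.3 -0.1 -0.  -1.2 -0.3] 4.025
[ 568.6 -125.   394.4] [ 0.   0.3 -1. ]
red_driver [196.3 104. ] 0.75 [ 646.6 -138.5   12. ]
red_driver [201.  222.3] 0.44 [663.2  24.8  12. ]
white_driver [198.9 171.9] 0.83 [655.7 -49.2  12. ]
white_driver [197.9 270.5] 0.64 [679.2 102.7  12. ]
blue_driver [205.  271.3] 0.75 [668.5 105.   12. ]
green_driver [201.2 224.6] 0.77 [663.4  28.4  12. ]
curing_rack [203.9 197.3] 0.76 [653.8 -12.4  12. ]
test_rack [328.1 200.9] 0.63 [479.7   8.1  12. ]
```

View pics/w1.png

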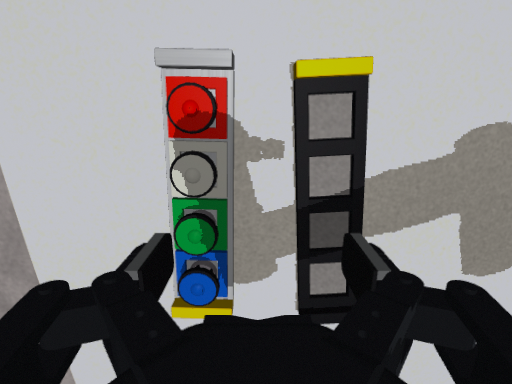

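Run:
```python
from h import *
go([575,-160,252])
```

```text
shift [ 0.1004 -0.0089 -0.0005] turn [0. 0. 0.]
```

Wrist view: red (191,107), white (193,174), green (196,235), blue (198,286), with the yellow curing end at the bottom. The test rack's yellow end is at the top (333,66), and its pockets are at rows 116, 176, 230 and 278. I'll take a second view shifted 100 mm to get heights.

Request:
servo_tool --pt "1 0.03 -0.003 0 0 0 0" --pt "1 0.065 -0.006 0 0 0 0" --pt "1 0.1 -0.009 0 0 0 0" --pt "1 0.1 -0.009 0 0 0 0" --pt "1 0.1 -0.009 0 0 0 0" --pt "1 0.1 -0.009 0 0 0 0"

```text
clock: 5.12
position: [575.1, -159.3, 251.4]
ee_rot: [-0.676, 0.737, -0.0, 0.0]
contact_force: [0.0, 0.9, -0.6]
gripper_width: 85.2
grasp_force: 0.0
```

```bash
python3 look.py w2
cat > fit.py <<'E'
from h import *
import pickle
from scipy.optimize import least_squares
np.set_printoptions(precision=1,suppress=True)
C=[pickle.load(open(n+'.pkl','rb')) for n in('w1','w2')]
def P(c,pts): return cv2.projectPoints(np.array(pts,float),cv2.Rodrigues(c['R'].T)[0],-c['R'].T@c['o'],c['K'],c['D'])[0][:,0]
sq=np.array([[-1,-1],[1,-1],[1,1],[-1,1]])*29.5
def pred(c,q,y):
    x0,y0,a,dz=q; Rz=np.array([[np.cos(a),-np.sin(a)],[np.sin(a),np.cos(a)]])
    xy=(sq+[0,y])@Rz.T+[x0,y0]; A=[P(c,np.c_[xy,np.full(4,z+dz)]).astype(np.float32) for z in(12,20)]
    area,I=cv2.intersectConvexConvex(*A); m=cv2.moments(I); return np.array([m['m10'],m['m01']])/m['m00'],area
obs=[]
q0=[483,9,0,0]
for k,c in enumerate(C):
    v=cv2.cvtColor(c['img'],cv2.COLOR_RGB2HSV)[:,:,2]
    n,l,st,ce=cv2.connectedComponentsWithStats(((v>60)&(cv2.cvtColor(c['img'],cv2.COLOR_RGB2HSV)[:,:,1]<90)).astype(np.uint8),connectivity=4)
    for y in(-120,-40,40,120):
        p,a=pred(c,q0,y); i=[i for i in range(1,n) if np.linalg.norm(ce[i]-p)<25 and .6*a<st[i,4]<1.4*a]
        for j in i: obs.append((k,y,ce[j])); print(k,y,p,a,ce[j],st[j,4])
f=lambda q:np.concatenate([pred(C[k],q,y)[0]-m for k,y,m in obs])
r=least_squares(f,q0,x_scale=[1,1,.01,1],diff_step=1e-4); print('test',r.x,np.degrees(r.x[2]),np.abs(r.fun).max()); 
np.save('test.npy',r.x)
# drivers: flange circles
g=[cv2.cvtColor(c['img'],cv2.COLOR_RGB2GRAY) for c in C]
guess=dict(red=(645,-128),white=(656,-50),green=(665,28),blue=(672,105))
for n,xy in guess.items():
    rays=[]
    for k,c in enumerate(C):
        p=proj(c,[*xy,56]); e=proj(c,[xy[0]+29,xy[1],56]); rad=np.linalg.norm(e-p)
        x,y=np.round(p-45).astype(int); x=max(x,0);y=max(y,0)
        crop=cv2.resize(c['img'][y:y+90,x:x+90],None,fx=4,fy=4,interpolation=cv2.INTER_CUBIC).max(2)
        h=cv2.HoughCircles(cv2.GaussianBlur(crop,(7,7),0),cv2.HOUGH_GRADIENT_ALT,1.5,200,param1=150,param2=.5,minRadius=int(rad*3.4),maxRadius=int(rad*4.6))
        if h is None: print(n,k,'none',p,rad); continue
        u=h[0,0,:2]/4+[x,y]-.375; print(n,k,p,rad,u,h[0,0,2]/4,at_z(c,u,56)); rays.append(ray(c,u))
    if len(rays)==2: print('  ',n,*tri(rays))
E
python3 fit.py
```

```text
[ 575.1 -159.3  251.4] [ 0.   0.3 -0.  -0.  -1.2 -0.1] 5.125
[ 569.2 -225.6  394.2] [ 0.   0.3 -1. ]
red_driver [207.2 179.5] 0.59 [ 646.2 -138.2   12. ]
white_driver [210.3 235.6] 0.67 [653.1 -54.   12. ]
green_driver [209.6 283.2] 0.91 [664.9  25.6  12. ]
test_rack [328.2 259.4] 0.7 [481.7   0.3  12. ]
0 -120 [324. 114.] 2049.055908203125 [329.8 115.5] 1939
0 -40 [325.5 174.1] 1704.7066650390625 [329.1 175. ] 1643
0 40 [326.7 228.3] 1403.3756103515625 [327.6 228.9] 1238
0 120 [327.6 276.7] 1152.9510498046875 [326.6 278.3] 1057
1 -120 [326.3 188.6] 1623.3074951171875 [331.8 189.4] 1559
1 40 [328.2 288.3] 1096.6810302734375 [329.2 289.6] 1044
test [480.  11.  -0.   0.] -2.1988032979960352 0.5267099414292602
red 0 [191.1 112.6] 24.82434964556519 [189.1 106.2] 24.098463 [ 646.2 -135.3   56. ]
red 1 [203.3 195.8] 23.061445279394707 [202.2 191.9] 23.448208 [ 645.6 -133.1   56. ]
   red [ 644.3 -135.    63.1] 0.3052329500438077
white 0 [191.5 178.9] 23.356880600609077 [191.  174.5] 21.432322 [655.8 -55.6  56. ]
white 1 [203.3 252.7] 21.700409783343666 [204.5 250.8] 22.866198 [653.9 -52.8  56. ]
   white [652.4 -57.6  65.8] 0.8508766494804478
green 0 [193.6 237.6] 21.991243731589275 [194.  234.6] 20.08263 [663.8  23.8  56. ]
green 1 [204.8 303.1] 20.44939392898184 [206.1 300.4] 20.773811 [662.5  23.8  56. ]
   green [663.   23.4  56.6] 0.6342634449670586
blue 0 [196.9 288.9] 20.747576447548116 [197.  288.6] 19.044432 [671.9 104.6  56. ]
blue 1 none [207.5 346.9] 19.317901146072455
```

View pics/w2.png

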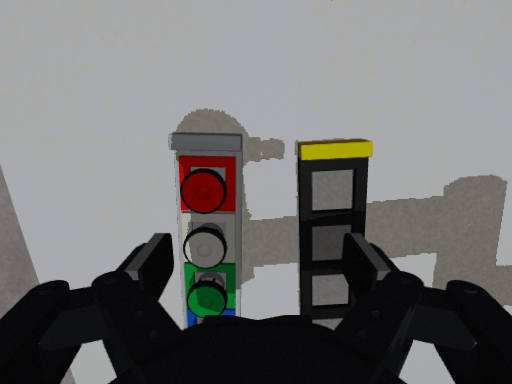

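The second view shows red (203,191), white (205,247), green (207,299) and the test-rack pockets at (331,189) and lower. It agrees with the first view.

```bash
cat >> fit.py <<'E'
print('-----')
for fz in (0,1):
    g=(lambda q:f([q[0]*100,q[1]*100,q[2],q[3]*10*fz]))
    r=least_squares(g,[4.83,.11,-.03,.1],diff_step=1e-3)
    x=r.x*[100,100,1,10*fz]; print('test',x.round(3),r.fun.round(2))
a=x[2]
for y in(-120,-40,40,120): print(y,x[0]-np.sin(a)*y,x[1]+np.cos(a)*y)
go([672,104.6,150],-96.2)
s=arm.read_state(); print(s['joints'].round(3).tolist())
E
python3 fit.py | sed -n '/-----/,$p'
```

```text
-----
test [480.  11.  -0.   0.] [ 0.1 -0.3 -0.2  0.3  0.1  0.5 -0.  -0.4  0.   0.1 -0.  -0.2]
test [480.   11.   -0.    0.2] [ 0.1 -0.4 -0.2  0.3  0.1  0.5 -0.  -0.4  0.   0.1 -0.  -0.2]
-120 475.4401864970051 -108.95384176306953
-40 478.50766534338345 -29.01267230998346
40 481.5751441897619 50.928497143102604
120 484.64262303614026 130.86966659618867
shift [-0.3 -0.1  0.1] turn [-0.   0.   1.1]
[-0.0, 0.324, -0.032, -0.0, -1.215, -0.088]
```

```bash
cat >> h.py <<'E'
np.set_printoptions(precision=4,suppress=True)
E
python3 - <<'E'
from h import *
go([672,104.6,90],-96.2); go([672,104.6,26],-96.2)
E
```

```text
shift [-0.2719 -0.0733  0.1613] turn [-0.    0.    1.15]
shift [-0.2719 -0.0733  0.2253] turn [-0.    0.    1.15]
```

Request:
servo_tool --pt "1 -0.05 -0.013 0.03 0 0 1.1" --pt "1 -0.1 -0.027 0.06 0 0 1.1" --pt "1 -0.15 -0.04 0.09 0 0 1.1" --pt "1 -0.2 -0.054 0.12 0 0 1.1" --pt "1 -0.25 -0.067 0.145 0 0 1.1" --pt "1 -0.272 -0.073 0.16 0 0 1.1" --pt "1 -0.272 -0.073 0.16 0 0 1.1" --pt "1 -0.272 -0.073 0.16 0 0 1.1"

```text
clock: 6.48
position: [672.0, 103.4, 92.1]
ee_rot: [-0.668, 0.744, -0.0, 0.0]
contact_force: [0.4, 0.1, -0.6]
gripper_width: 85.7
grasp_force: 0.0
```

Run:
```python
from h import *
c=cam('wrist'); save(c,'b1')
go([672,104.6,26],-96.2)
```

```text
shift [-0.0014  0.0004  0.0665] turn [-0.08  0.02 -0.04]
```

View pics/b1.png

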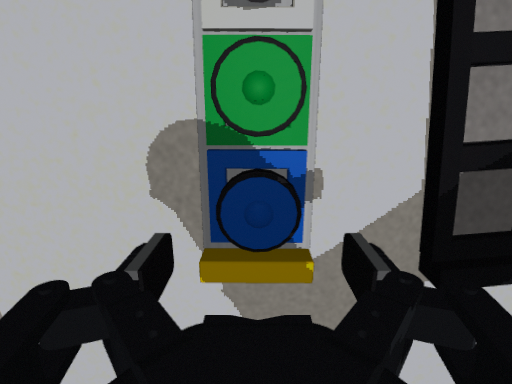

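Blue's ring is centred at (258,210), midway between the pads (columns 172 and 344). I descend and grip.

Request:
servo_tool --pt "1 -0.001 0 0.02 0 0 0" --pt "1 -0.001 0 0.04 0 0 0" --pt "1 -0.001 0 0.055 0 0 0" --pt "1 -0.001 0 0.065 0 0 0" --pt "1 -0.001 0 0.0665 0 0 0" --pt "1 -0.001 0 0.0665 0 0 0" --pt "0 -0.001 0 0.0665 0 0 0" --pt "0 -0.001 0 0.0665 0 0 0" --pt "0 -0.001 0 0.0665 0 0 0" --pt "0 -0.001 0 0.0665 0 0 0" --pt "0 -0.001 0 0.0665 0 0 0" --pt "0 -0.001 0 0.0665 0 0 0"

```text
clock: 8.02
position: [672.5, 105.6, 25.9]
ee_rot: [-0.668, 0.744, -0.0, 0.001]
contact_force: [-1.1, 0.1, 5.5]
gripper_width: 56.4
grasp_force: 63.9
```

Run:
```python
from h import *
c=cam('wrist'); save(c,'b2'); print(arm.read_state())
```

```text
{'clock': 8.075, 'joints': array([ 0.3928,  0.6631, -0.0699,  0.0004, -0.8362, -0.5004]), 'joint_vel': array([-0.0006,  0.0017,  0.0008,  0.0003, -0.0006,  0.0004]), 'joint_efforts': array([ -0.5398, -44.8906,  13.8477,   2.9956,   0.2783,   0.0051]), 'position': array([672.5139, 105.5918,  25.8775]), 'ee_rot': array([-0.6682,  0.744 , -0.0004,  0.0007]), 'contact_force': array([-1.1062, -0.3107,  5.4518]), 'wrist_torque': array([0.1887, 0.4101, 0.0175]), 'grasp_force': 63.94584774971008, 'gripper_width': 56.211918074534296}
```

View pics/b2.png

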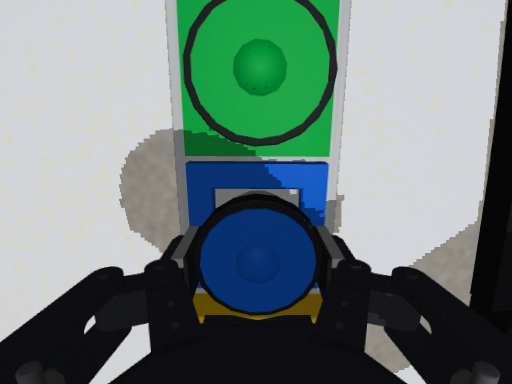

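Request:
servo_tool --pt "0 0 0 -0.008 0 0 0" --pt "0 0 0 -0.022 0 0 0" --pt "0 0 0 -0.042 0 0 0" --pt "0 0 0 -0.062 0 0 0" --pt "0 0 0 -0.075 0 0 0" --pt "0 0 0 -0.08 0 0 0" --pt "0 0 0 -0.08 0 0 0"

```text
clock: 8.95
position: [671.7, 105.3, 104.7]
ee_rot: [-0.668, 0.744, 0.0, -0.0]
contact_force: [0.5, 0.1, -2.0]
gripper_width: 56.3
grasp_force: 63.9
```

Run:
```python
from h import *
s=arm.read_state(); print(s['position'],s['gripper_width'],s['grasp_force'],s['contact_force'])
c=cam('wrist'); p=at_z(c,[258,258],61.5+80); print(p)
for x in arm.spot_point('wrist','blue_driver')[:1]: print(x['centre'],at_z(c,x['centre'],92))
c=cv2.cvtColor(c['img'],cv2.COLOR_RGB2BGR); cv2.imwrite('pics/b3.png',c)
go([475.4,-109,106],-92.2)
```

```text
[671.739  105.3108 104.7105] 56.26664575371571 63.90543222427368 [ 0.4919  0.1305 -1.978 ]
[670.464   98.4275 141.5   ]
[257.0, 224.7] [671.5306 104.2666  92.    ]
shift [ 0.234   0.1717 -0.0017] turn [ 0.1  -0.03 -3.99]
```

View pics/b3.png

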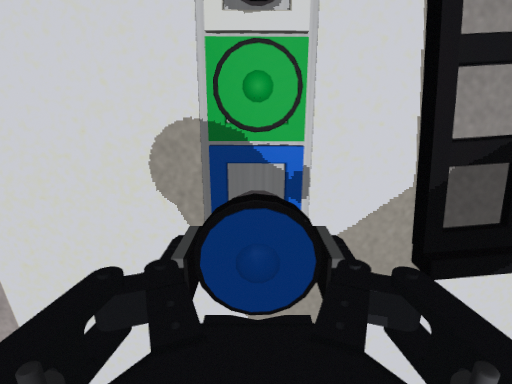

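Blue hangs level in the grip (ring centre about (258,255), cap (258,262)), and its seat is empty. I'll measure its offset from the TCP.

```bash
cat > off.py <<'E'
from h import *
import sys
# offset of held driver from TCP in tool axes, ring fitted in wrist view
s=arm.read_state(); c=cam('wrist'); M=R.from_quat(s['ee_rot'])
hsv=cv2.cvtColor(c['img'],cv2.COLOR_RGB2HSV); zf=s['position'][2]+30
lo={'blue':(105,120,40,130),'green':(45,120,40,85),'red':(0,120,40,8),'white':(0,0,60,180)}[sys.argv[1]]
m=((hsv[:,:,0]>=lo[0])&(hsv[:,:,0]<=lo[3])&(hsv[:,:,2]>=lo[2])&((hsv[:,:,1]>=lo[1]) if sys.argv[1]!='white' else (hsv[:,:,1]<60))).astype(np.uint8)
n,l,st,ce=cv2.connectedComponentsWithStats(m,connectivity=4); i=l[262,258]
ct=max(cv2.findContours((l==i).astype(np.uint8),0,1)[0],key=len); e=cv2.fitEllipse(cv2.convexHull(ct)); print('ellipse',e,st[i])
p=at_z(c,e[0],zf); print('offset tool mm',M.inv().apply(p-s['position']))
E
python3 off.py blue
```

```text
ellipse ((257.4824523925781, 259.9189453125), (104.59737396240234, 116.40724182128906), 91.4160385131836) [ 200  208  117  105 9530]
offset tool mm [  2.2089   0.3326 -29.9982]
```

Request:
servo_tool --pt "0 0.012 0.009 0 0 0 -0.4" --pt "0 0.036 0.026 0 0 0 -0.8" --pt "0 0.065 0.048 0 0 0 -1.2" --pt "0 0.1 0.073 0 0 0 -1.7" --pt "0 0.135 0.099 0 0 0 -2.3" --pt "0 0.17 0.125 0 0 0 -3" --pt "0 0.2 0.147 0 0 0 -3.6" --pt "0 0.222 0.164 0 0 0 -4" --pt "0 0.232 0.172 0 0 0 -4" --pt "0 0.232 0.172 0 0 0 -4" --pt "0 0.232 0.172 0 0 0 -4"

```text
clock: 10.48
position: [476.9, -106.4, 105.0]
ee_rot: [-0.694, 0.72, -0.0, 0.0]
contact_force: [0.1, 0.9, -1.9]
gripper_width: 56.0
grasp_force: 64.0
```

Run:
```python
from h import *
c=cam('wrist'); save(c,'b4')
go([475.4,-107,26],-92.2)
```

```text
shift [0.0007 0.0016 0.0789] turn [-0.05  0.    0.08]
```

View pics/b4.png

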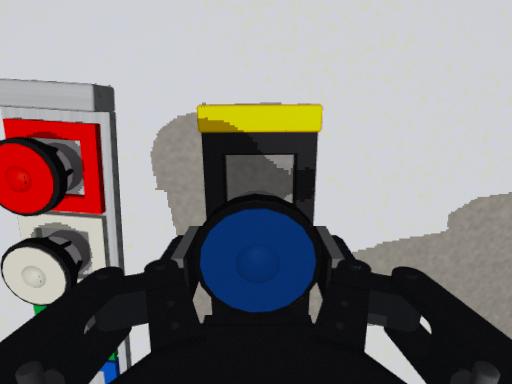

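Blue is aligned over the pocket next to the yellow end (pocket columns 225–296, driver column 258). I lower it, slowing near the floor.

Request:
servo_tool --pt "0 0.0005 0.0015 0.01 0 0 0" --pt "0 0.0005 0.0015 0.03 0 0 0" --pt "0 0.0005 0.0015 0.05 0 0 0" --pt "0 0.0005 0.0015 0.065 0 0 0" --pt "0 0.0005 0.0015 0.072 0 0 0" --pt "0 0.0005 0.0015 0.075 0 0 0" --pt "0 0.0005 0.0015 0.077 0 0 0" --pt "0 0.0005 0.0015 0.0775 0 0 0" --pt "0 0.0005 0.0015 0.0775 0 0 0"

```text
clock: 11.65
position: [474.7, -107.3, 27.7]
ee_rot: [-0.694, 0.72, -0.0, 0.0]
contact_force: [-0.0, -0.2, -1.4]
gripper_width: 55.9
grasp_force: 64.0
```

Request:
servo_tool --pt "0 0 0 0.0008 0 0 0" --pt "0 0 0 0.0015 0 0 0" --pt "0 0 0 0.0015 0 0 0"

```text
clock: 12.02
position: [474.5, -107.3, 25.9]
ee_rot: [-0.694, 0.72, -0.0, 0.0]
contact_force: [0.4, 0.2, -1.6]
gripper_width: 55.7
grasp_force: 64.1
```

Request:
servo_tool --pt "0 0 0 0.0005 0 0 0" --pt "0 0 0 0.001 0 0 0" --pt "0 0 0 0.001 0 0 0"

```text
clock: 12.4
position: [474.6, -107.3, 25.8]
ee_rot: [-0.694, 0.72, -0.0, 0.0]
contact_force: [-2.6, 0.9, 7.0]
gripper_width: 56.3
grasp_force: 64.6
```

Request:
servo_tool --pt "1 0 0 0 0 0 0" --pt "1 0 0 0 0 0 0" --pt "1 0 0 0 0 0 0" --pt "1 0 0 0 0 0 0" --pt "1 0 0 -0.01 0 0 0" --pt "1 0 0 -0.03 0 0 0" --pt "1 0 0 -0.06 0 0 0" --pt "1 0 0 -0.08 0 0 0" --pt "1 0 0 -0.08 0 0 0"

```text
clock: 13.52
position: [475.7, -107.2, 106.9]
ee_rot: [-0.694, 0.72, -0.002, 0.002]
contact_force: [0.3, 0.1, -0.4]
gripper_width: 85.6
grasp_force: 0.0
```

Run:
```python
from h import *
c=cam('wrist'); save(c,'b5')
go([662.8,23,105],-96.2); go([662.8,23,26],-96.2)
```

```text
shift [-0.1373 -0.183   0.001 ] turn [-0.11  0.03  4.02]
shift [-0.1372 -0.1828  0.08  ] turn [-0.11  0.03  4.02]
```

View pics/b5.png

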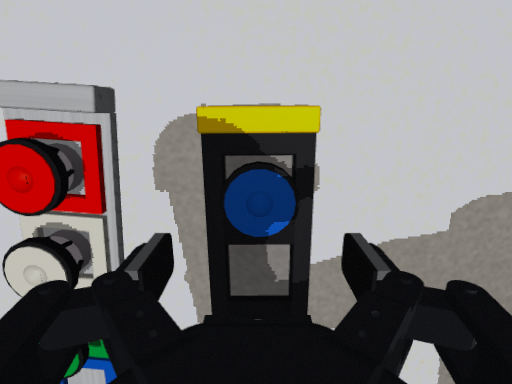

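Blue sits upright in its pocket (ring at (260,200)). Next is green.

Request:
servo_tool --pt "1 -0.015 -0.02 0 0 0 0.5" --pt "1 -0.04 -0.054 0 0 0 1" --pt "1 -0.07 -0.094 0 0 0 2" --pt "1 -0.1 -0.134 0 0 0 3" --pt "1 -0.125 -0.167 0 0 0 4" --pt "1 -0.137 -0.183 0.005 0 0 4" --pt "1 -0.137 -0.183 0.02 0 0 4" --pt "1 -0.137 -0.183 0.02 0 0 4" --pt "1 -0.137 -0.183 0.02 0 0 4"

```text
clock: 14.7
position: [661.7, 21.9, 84.6]
ee_rot: [-0.668, 0.744, 0.0, -0.001]
contact_force: [-0.6, -0.2, -0.8]
gripper_width: 85.4
grasp_force: 0.0
```

Run:
```python
from h import *
c=cam('wrist')
for x in arm.spot_point('wrist','green_driver')[:1]: print(x['centre'],at_z(c,x['centre'],12))
hsv=cv2.cvtColor(c['img'],cv2.COLOR_RGB2HSV)
print(arm.read_state()['position'])
go([662.8,23,25.5],-96.2)
```

```text
[254.4, 95.4] [655.1684 -54.1152  12.    ]
[662.3019  22.1722  85.4248]
shift [-0.0009 -0.0004  0.0599] turn [-0.03  0.01 -0.  ]
```

Request:
servo_tool --pt "1 -0.001 0 0.02 0 0 0" --pt "1 -0.001 0 0.04 0 0 0" --pt "1 -0.001 0 0.055 0 0 0" --pt "1 -0.001 0 0.06 0 0 0" --pt "1 -0.001 0 0.06 0 0 0" --pt "0 -0.001 0 0.06 0 0 0" --pt "0 -0.001 0 0.06 0 0 0" --pt "0 -0.001 0 0.06 0 0 0" --pt "0 -0.001 0 0.06 0 0 0" --pt "0 -0.001 0 0.06 0 0 0"

```text
clock: 16.05
position: [663.3, 23.8, 26.1]
ee_rot: [-0.668, 0.744, -0.001, 0.001]
contact_force: [-2.1, 0.4, 5.6]
gripper_width: 56.0
grasp_force: 63.7
```

Request:
servo_tool --pt "0 0 0 -0.008 0 0 0" --pt "0 0 0 -0.022 0 0 0" --pt "0 0 0 -0.042 0 0 0" --pt "0 0 0 -0.062 0 0 0" --pt "0 0 0 -0.075 0 0 0" --pt "0 0 0 -0.08 0 0 0" --pt "0 0 0 -0.08 0 0 0"

```text
clock: 16.92
position: [662.4, 23.7, 104.7]
ee_rot: [-0.668, 0.744, 0.0, -0.0]
contact_force: [0.5, -1.4, -3.1]
gripper_width: 56.0
grasp_force: 64.0
```

```bash
python3 off.py green
python3 - <<'E'
from h import *
go([478.5,-27.3,106],-92.2)
E
```

```text
ellipse ((257.5283203125, 265.1368408203125), (102.42459106445312, 115.1688461303711), 90.43488311767578) [ 200  214  116  103 9244]
offset tool mm [ -0.4005   0.3542 -29.9999]
shift [ 0.0704  0.1771 -0.0016] turn [ 0.07 -0.   -3.99]
```

Request:
servo_tool --pt "0 0.005 0.012 0 0 0 -0.5" --pt "0 0.014 0.035 0 0 0 -1" --pt "0 0.026 0.063 0 0 0 -1.7" --pt "0 0.038 0.093 0 0 0 -2.4" --pt "0 0.05 0.123 0 0 0 -3" --pt "0 0.061 0.15 0 0 0 -3.6" --pt "0 0.069 0.17 0 0 0 -4" --pt "0 0.0725 0.177 0 0 0 -4" --pt "0 0.0725 0.177 0 0 0 -4" --pt "0 0.0725 0.177 0 0 0 -4"

```text
clock: 18.23
position: [479.8, -29.1, 104.9]
ee_rot: [-0.694, 0.72, -0.0, 0.0]
contact_force: [0.8, -0.2, -2.4]
gripper_width: 55.9
grasp_force: 64.2
```

Run:
```python
from h import *
go([478.5,-29.4,26.5],-92.2)
```

```text
shift [0.0003 0.0014 0.0784] turn [-0.06  0.01  0.04]
```

Request:
servo_tool --pt "0 0.0005 0.001 0.01 0 0 0" --pt "0 0.0005 0.001 0.03 0 0 0" --pt "0 0.0005 0.001 0.05 0 0 0" --pt "0 0.0005 0.001 0.065 0 0 0" --pt "0 0.0005 0.001 0.072 0 0 0" --pt "0 0.0005 0.001 0.076 0 0 0" --pt "0 0.0005 0.001 0.0775 0 0 0" --pt "0 0.0005 0.001 0.0785 0 0 0" --pt "0 0.0005 0.001 0.0785 0 0 0" --pt "0 0.0005 0.001 0.0785 0 0 0"

```text
clock: 19.48
position: [478.0, -29.8, 26.6]
ee_rot: [-0.694, 0.72, -0.0, 0.0]
contact_force: [0.2, 0.6, -2.4]
gripper_width: 55.9
grasp_force: 64.2
```

Request:
servo_tool --pt "0 0 0 0.0005 0 0 0" --pt "0 0 0 0.001 0 0 0" --pt "0 0 0 0.001 0 0 0"

```text
clock: 19.85
position: [478.0, -29.8, 26.1]
ee_rot: [-0.694, 0.72, -0.0, 0.0]
contact_force: [-1.4, 0.5, 4.3]
gripper_width: 55.9
grasp_force: 64.7
```

Contact at 4 N; I release and lift.

Request:
servo_tool --pt "1 0 0 0 0 0 0" --pt "1 0 0 0 0 0 0" --pt "1 0 0 0 0 0 0" --pt "1 0 0 0 0 0 0" --pt "1 0 0 -0.01 0 0 0" --pt "1 0 0 -0.03 0 0 0" --pt "1 0 0 -0.06 0 0 0" --pt "1 0 0 -0.08 0 0 0" --pt "1 0 0 -0.08 0 0 0"

```text
clock: 20.98
position: [479.1, -29.5, 107.3]
ee_rot: [-0.694, 0.72, -0.001, 0.002]
contact_force: [-0.3, 0.1, 0.1]
gripper_width: 85.2
grasp_force: 0.0
```

Run:
```python
from h import *
c=cam('wrist'); save(c,'g5')
go([654.5,-55,86],-96.2)
```

```text
shift [ 0.0186 -0.1772  0.0204] turn [-0.11  0.05  4.02]
```

View pics/g5.png

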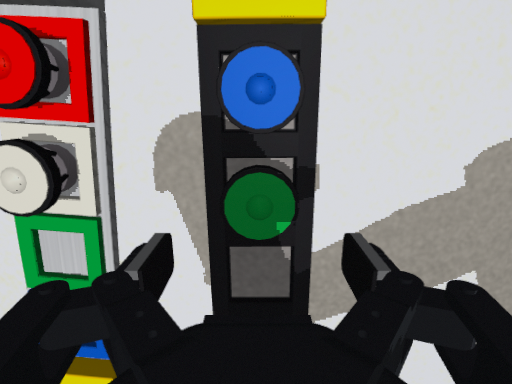

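Blue (260,88) and green (260,203) both stand flat and centred in their pockets. Next is white.

Request:
servo_tool --pt "1 0.002 -0.018 0 0 0 0.5" --pt "1 0.005 -0.05 0 0 0 1" --pt "1 0.009 -0.09 0 0 0 2" --pt "1 0.013 -0.13 0 0 0 3" --pt "1 0.017 -0.162 0 0 0 4" --pt "1 0.0185 -0.177 0.005 0 0 4" --pt "1 0.0185 -0.177 0.02 0 0 4" --pt "1 0.0185 -0.177 0.02 0 0 4" --pt "1 0.0185 -0.177 0.02 0 0 4"

```text
clock: 22.15
position: [653.1, -54.9, 85.3]
ee_rot: [-0.668, 0.744, 0.0, -0.0]
contact_force: [0.3, -0.8, -0.8]
gripper_width: 85.5
grasp_force: 0.0
```

Run:
```python
from h import *
go([654.5,-55,25.5],-96.2)
```

```text
shift [-0.0001 -0.0015  0.0598] turn [ 0.05 -0.02  0.06]
```

Request:
servo_tool --pt "1 0 -0.001 0.02 0 0 0" --pt "1 0 -0.001 0.04 0 0 0" --pt "1 0 -0.001 0.055 0 0 0" --pt "1 0 -0.001 0.06 0 0 0" --pt "1 0 -0.001 0.06 0 0 0" --pt "0 0 -0.001 0.06 0 0 0" --pt "0 0 -0.001 0.06 0 0 0" --pt "0 0 -0.001 0.06 0 0 0" --pt "0 0 -0.001 0.06 0 0 0" --pt "0 0 -0.001 0.06 0 0 0"

```text
clock: 23.4
position: [655.7, -55.1, 26.6]
ee_rot: [-0.668, 0.744, -0.001, 0.001]
contact_force: [-0.9, 0.7, 6.3]
gripper_width: 56.3
grasp_force: 63.8
```

Request:
servo_tool --pt "0 0 0 -0.008 0 0 0" --pt "0 0 0 -0.022 0 0 0" --pt "0 0 0 -0.042 0 0 0" --pt "0 0 0 -0.062 0 0 0" --pt "0 0 0 -0.075 0 0 0" --pt "0 0 0 -0.08 0 0 0" --pt "0 0 0 -0.08 0 0 0"

```text
clock: 24.28
position: [654.8, -55.1, 105.2]
ee_rot: [-0.668, 0.744, 0.0, 0.0]
contact_force: [0.6, -0.7, -3.2]
gripper_width: 55.9
grasp_force: 63.9
```

```bash
python3 off.py white
python3 - <<'E'
from h import *
go([481.6,50.9,106],-92.2)
E
```

```text
ellipse ((257.5391845703125, 262.01068115234375), (102.57329559326172, 114.93193054199219), 90.21810150146484) [ 200  211  115  103 9232]
offset tool mm [  1.1675   0.358  -30.0001]
shift [-0.0867  0.1834 -0.0011] turn [ 0.07  0.   -3.99]
```

Request:
servo_tool --pt "0 -0.006 0.013 0 0 0 -0.5" --pt "0 -0.017 0.036 0 0 0 -1" --pt "0 -0.031 0.065 0 0 0 -1.7" --pt "0 -0.046 0.096 0 0 0 -2.4" --pt "0 -0.061 0.128 0 0 0 -3" --pt "0 -0.074 0.155 0 0 0 -3.6" --pt "0 -0.084 0.176 0 0 0 -4" --pt "0 -0.088 0.1835 0 0 0 -4" --pt "0 -0.088 0.1835 0 0 0 -4" --pt "0 -0.088 0.1835 0 0 0 -4"

```text
clock: 25.58
position: [482.7, 52.0, 105.3]
ee_rot: [-0.693, 0.72, -0.0, 0.0]
contact_force: [0.2, -0.1, -1.8]
gripper_width: 56.0
grasp_force: 64.1
```

Run:
```python
from h import *
go([481.6,52.1,26.6],-92.2)
```

```text
shift [-0.0001  0.0011  0.0787] turn [-0.03  0.    0.01]
```

Request:
servo_tool --pt "0 0 0.001 0.01 0 0 0" --pt "0 0 0.001 0.03 0 0 0" --pt "0 0 0.001 0.05 0 0 0" --pt "0 0 0.001 0.065 0 0 0" --pt "0 0 0.001 0.072 0 0 0" --pt "0 0 0.001 0.076 0 0 0" --pt "0 0 0.001 0.0775 0 0 0" --pt "0 0 0.001 0.0785 0 0 0" --pt "0 0 0.001 0.0785 0 0 0" --pt "0 0 0.001 0.0785 0 0 0"

```text
clock: 26.82
position: [481.2, 52.2, 27.1]
ee_rot: [-0.694, 0.72, -0.0, 0.0]
contact_force: [0.7, -0.0, -1.7]
gripper_width: 56.2
grasp_force: 64.1
```

Request:
servo_tool --pt "0 0 0 0.0005 0 0 0" --pt "0 0 0 0.0005 0 0 0"

```text
clock: 27.08
position: [481.2, 52.2, 26.6]
ee_rot: [-0.694, 0.72, -0.0, 0.0]
contact_force: [-0.2, 0.1, 0.3]
gripper_width: 55.7
grasp_force: 64.3
```

Just touching; I'll go half a millimetre more, then release and lift.

Request:
servo_tool --pt "0 0 0 0.0005 0 0 0" --pt "0 0 0 0.0005 0 0 0" --pt "1 0 0 0.0005 0 0 0" --pt "1 0 0 0.0005 0 0 0" --pt "1 0 0 0.0005 0 0 0" --pt "1 0 0 0.0005 0 0 0" --pt "1 0 0 -0.01 0 0 0" --pt "1 0 0 -0.03 0 0 0" --pt "1 0 0 -0.06 0 0 0" --pt "1 0 0 -0.08 0 0 0" --pt "1 0 0 -0.08 0 0 0"

```text
clock: 28.45
position: [482.2, 52.6, 108.4]
ee_rot: [-0.694, 0.72, -0.001, 0.002]
contact_force: [0.6, -0.3, -0.1]
gripper_width: 85.1
grasp_force: 0.0
```

Run:
```python
from h import *
go([645.7,-134,86],-96.2)
```

```text
shift [ 0.1804 -0.1703  0.0228] turn [-0.25  0.13  4.04]
```

Request:
servo_tool --pt "1 0.018 -0.017 0 0 0 0.5" --pt "1 0.045 -0.043 0 0 0 1" --pt "1 0.08 -0.076 0 0 0 2" --pt "1 0.115 -0.109 0 0 0 3" --pt "1 0.148 -0.14 0 0 0 4" --pt "1 0.172 -0.163 0 0 0 4" --pt "1 0.1805 -0.1705 0.01 0 0 4" --pt "1 0.1805 -0.1705 0.022 0 0 4" --pt "1 0.1805 -0.1705 0.022 0 0 4" --pt "1 0.1805 -0.1705 0.022 0 0 4"

```text
clock: 29.7
position: [644.2, -133.8, 84.4]
ee_rot: [-0.669, 0.744, 0.0, -0.0]
contact_force: [0.5, 0.4, 0.7]
gripper_width: 85.2
grasp_force: 0.0
```

Run:
```python
from h import *
go([645.7,-134,25.5],-96.2)
c=cam('wrist'); save(c,'r1')
```

```text
shift [ 0.     -0.0016  0.0589] turn [ 0.02 -0.01  0.1 ]
```

View pics/r1.png

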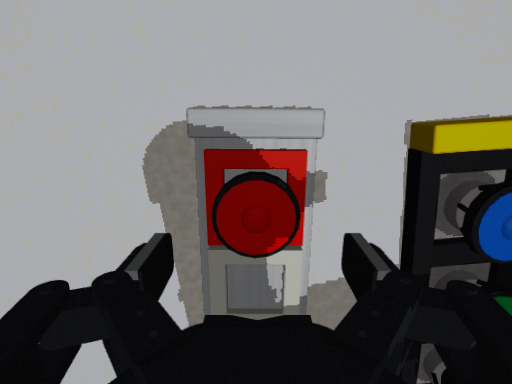

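Red's ring is centred at (256,214), midway between the pads. I grip it.

Request:
servo_tool --pt "1 0 -0.001 0.02 0 0 0" --pt "1 0 -0.001 0.04 0 0 0" --pt "1 0 -0.001 0.055 0 0 0" --pt "1 0 -0.001 0.059 0 0 0" --pt "1 0 -0.001 0.059 0 0 0" --pt "0 0 -0.001 0.059 0 0 0" --pt "0 0 -0.001 0.059 0 0 0" --pt "0 0 -0.001 0.059 0 0 0" --pt "0 0 -0.001 0.059 0 0 0" --pt "0 0 -0.001 0.059 0 0 0"

```text
clock: 31.0
position: [646.4, -134.9, 26.6]
ee_rot: [-0.668, 0.744, -0.001, 0.001]
contact_force: [-0.8, 0.0, 5.1]
gripper_width: 56.1
grasp_force: 63.9
```

Request:
servo_tool --pt "0 0 0 -0.008 0 0 0" --pt "0 0 0 -0.022 0 0 0" --pt "0 0 0 -0.042 0 0 0" --pt "0 0 0 -0.062 0 0 0" --pt "0 0 0 -0.075 0 0 0" --pt "0 0 0 -0.08 0 0 0" --pt "0 0 0 -0.08 0 0 0"

```text
clock: 31.88
position: [645.4, -134.8, 105.2]
ee_rot: [-0.668, 0.744, 0.0, -0.0]
contact_force: [-0.5, -0.3, -1.8]
gripper_width: 55.9
grasp_force: 63.8
```

```bash
python3 off.py red
python3 - <<'E'
from h import *
go([484.6,130.9,106],-92.2)
E
```

```text
ellipse ((257.41064453125, 265.1714782714844), (102.44575500488281, 115.04247283935547), 90.0806655883789) [ 201  214  115  103 9201]
offset tool mm [ -0.4179   0.3017 -29.9999]
shift [-0.2468  0.1882 -0.001 ] turn [ 0.07  0.01 -3.98]
```

Request:
servo_tool --pt "0 -0.012 0.009 0 0 0 -0.4" --pt "0 -0.035 0.027 0 0 0 -0.8" --pt "0 -0.068 0.052 0 0 0 -1.3" --pt "0 -0.105 0.08 0 0 0 -1.9" --pt "0 -0.142 0.108 0 0 0 -2.5" --pt "0 -0.178 0.136 0 0 0 -3.2" --pt "0 -0.211 0.161 0 0 0 -3.7" --pt "0 -0.235 0.179 0 0 0 -4" --pt "0 -0.2465 0.188 0 0 0 -4" --pt "0 -0.2465 0.188 0 0 0 -4" --pt "0 -0.2465 0.188 0 0 0 -4"

```text
clock: 33.3
position: [485.3, 130.1, 105.2]
ee_rot: [-0.693, 0.721, -0.0, -0.0]
contact_force: [0.3, -0.3, -1.3]
gripper_width: 56.4
grasp_force: 63.9
```

Run:
```python
from h import *
go([484.6,130.5,26.6],-92.2)
```

```text
shift [-0.0004  0.0007  0.0786] turn [ 0.01 -0.01  0.  ]
```

Request:
servo_tool --pt "0 -0.0005 0.0005 0.01 0 0 0" --pt "0 -0.0005 0.0005 0.03 0 0 0" --pt "0 -0.0005 0.0005 0.05 0 0 0" --pt "0 -0.0005 0.0005 0.065 0 0 0" --pt "0 -0.0005 0.0005 0.072 0 0 0" --pt "0 -0.0005 0.0005 0.076 0 0 0" --pt "0 -0.0005 0.0005 0.0775 0 0 0" --pt "0 -0.0005 0.0005 0.0785 0 0 0" --pt "0 -0.0005 0.0005 0.0785 0 0 0" --pt "0 -0.0005 0.0005 0.0785 0 0 0"

```text
clock: 34.55
position: [484.8, 131.1, 27.1]
ee_rot: [-0.694, 0.72, -0.0, 0.0]
contact_force: [0.0, 0.1, -0.9]
gripper_width: 55.7
grasp_force: 63.9
```

Request:
servo_tool --pt "0 0 0 0.0005 0 0 0" --pt "0 0 0 0.0005 0 0 0"

```text
clock: 34.8
position: [484.8, 131.1, 26.6]
ee_rot: [-0.694, 0.72, -0.0, 0.0]
contact_force: [-0.7, 0.3, 1.5]
gripper_width: 56.0
grasp_force: 64.1
```

Request:
servo_tool --pt "0 0 0 0.0005 0 0 0" --pt "1 0 0 0.0005 0 0 0" --pt "1 0 0 0.0005 0 0 0" --pt "1 0 0 0.0005 0 0 0" --pt "1 0 0 0.0005 0 0 0" --pt "1 0 0 -0.01 0 0 0" --pt "1 0 0 -0.03 0 0 0" --pt "1 0 0 -0.07 0 0 0" --pt "1 0 0 -0.12 0 0 0" --pt "1 0 0 -0.17 0 0 0" --pt "1 0 0 -0.2 0 0 0" --pt "1 0 0 -0.2 0 0 0"

```text
clock: 36.3
position: [485.9, 131.6, 229.9]
ee_rot: [-0.694, 0.72, -0.001, 0.004]
contact_force: [-0.2, -0.0, 0.2]
gripper_width: 85.4
grasp_force: 0.0
```

Run:
```python
from h import *
c=cam('wrist'); s=cam('side')
a=cv2.resize(s['img'][120:300,150:350],None,fx=2.13,fy=2.13); a=cv2.resize(a,(400,384))
cv2.imwrite('pics/end.png',cv2.resize(np.hstack([c['img'],a]),(800,336))[:,:,::-1])
```

```text
(no output)
```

View pics/end.png

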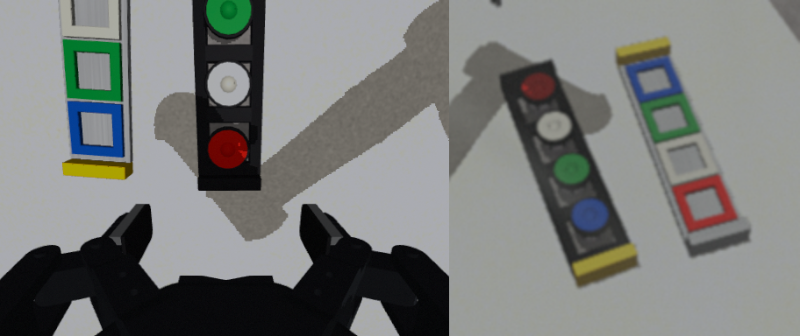

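The side crop on the right shows all four upright in their pockets: blue (590,213) next to the yellow end, then green (572,168), white (554,126) and red (538,85). The curing rack is empty and the gripper is clear, so I hand the job in.

```bash
python3 -c "
from bench import arm
print(arm.job_done())"
```

```text
the job is handed in; nothing more can be done
None
```

All four drivers stand upright in the test rack in the order blue, green, white, red from its yellow end; the bottle, tape roll and screwdriver were not touched, and the job is handed in at about 36 s.

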